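# Bore check of wooden vase sleeves on a stepped gauge pin

## Robot

A 6-joint arm with a two-finger parallel gripper is mounted at the origin on the work surface. World frame = base frame: x ahead of the robot, y to its left, z up, the work surface at z = 0. Lengths are in m, angles in rad, forces in N, time in s.
With the tool pointing down it reaches from about 0.375 to 0.925 m from the base axis. Payload 5.7 kg.
Tool frame: the origin (TCP) lies at the very end of the fingers, on their centre line; the grasp point (between the pads) lies 19 mm behind it; z points along the fingers, y is the line along which they close (so a half turn about z gives the same grasp; the last joint's range is limited). The gripper opens to 85 mm and grips with 20 to 120 N. Pads are 22 mm wide; open, the fingers measure 114 mm over their backs; the gripper's body (76 mm by 85 mm) begins 54 mm behind the grasp point. The pads swing forward as they close: fully open they stand 13 mm farther back than shut.
Start: joints at [-1.454, 0.359, 1.51, -0, 1.272, -0.115], TCP at [0.138, -0.584, 0.21] pointing down, gripper open.
Joint ranges: [-2.97, 2.97], [-1.01, 2.36], [0.21, 2.38], [-0.96, 4.11], [0.2, 2.71], [-2.98, 2.98]. Speed limits (rad/s): [2.39, 2.39, 3.14, 3.14, 3.14, 3.14].

## Interface

Orientations are given as a rotation vector (axis times angle).
In Python, from cell import robot gives the robot as it stands.
- The arm moves only by the tool carry_out, never from a script. Its arguments are lists of equal length, an entry for each row: "translation": the shift along the tool's x, y, z in cm, a list of three; "roll": the turn about the tool's z in rad; "hand": the closure, from -1 (fully open) to 1 (shut). In form: {"translation": [[tx, ty, tz], ...], "roll": [roll, ...], "hand": [hand, ...]}. A call has 1 to 5 rows; each row shifts and turns the commanded pose from where the row before left it, along the tool's axes as they then stand; what a row does not reach is not made up. A row lasts 1/12 s, in which the tool goes at most 41.7 mm and 7.16 degrees, less where a joint would pass 70% of its speed; a pose out of reach is approached as far as the arm can. A call is refused whole if a number of a shift passes 4.17 or a number of a turn 0.125, either way. A call with a gripper value outside its range is refused whole. The fingers move at their own pace and stop on an object; the grip force is fixed at half the most. Time passes only in rows, so rows that do not move let the fingers close. It gives the time, the measured TCP pose, the force, the opening and the grip force at its end, in the units of the state.
- robot.get_obs(): the state, without advancing time (a new reading comes with each control period).
- robot.read_camera(name): name is "scene" or "top"; returns (picture, depth): 480x640x3 uint8, red, green, blue; 480x640 float32, m along the optical axis (not along the pixel's ray), 0 where there is no reading.
- robot.camera_info(name): a dict with "intrinsics" (3x3 intrinsics, pixels), "T" (4x4, takes a point from camera to world coordinates). Camera axes: x right, y up, looking along -z (the intrinsics and any distortion apply to the point x, -y, -z); pixel columns grow to the right and rows downward; lengths in m; the calibration is good to about 2 mm. A picture is of the moment at which its call begins. camera_info takes no time and is no camera call.
- robot.hand_in(): hands the job in; it is judged then, once.
The state is a dict: "time": time; "q": joint angles; "dq": joint speeds; "tau": joint torques, N m; "position": TCP position; "eef_rot": TCP orientation; "ft_force": force on the tool from outside, world axes, zero at the start; "moment": the same for the moment, N m; "grip_width": opening from 0.0 (shut) to 1.0 (fully open); "finger_force": force on a finger pad.
Only numpy, scipy, OpenCV 4.12 (cv2) and the standard library are available. Lean on these libraries where they do the work, as an engineer would, in place of code of your own. Each camera call takes 0.05 s, during which the arm holds its last target. There are 200 camera calls.

## Task

Check the bore of the two pale wooden sleeves standing on the bench, one at a time: slide the sleeve down over the stepped steel gauge pin, without forcing it, until it either sits right down on the base flange or stops at the step. A sleeve that goes right down is good: lift it off and stand it upright in the long shallow wooden tray; one that stops at the step is too tight: stand it upright in the square white plastic bin. Put the first sleeve away before you try the second, and leave the other things on the bench where they are.

Things in the scene. Friction and masses are not known exactly. Their poses are not given: they have to be found in the camera images.
- sleeve_1: turned sleeve of plain pale wood: straight tube 100 mm long, 56 mm outside, two fine grooves round it, bored right through, the same at both ends; stands upright, loose, about 0.13 kg. Its bore is 33 mm (goes over the whole pin) or 27 mm (too tight for the pin's thick part): find out on the pin. Origin at the centre of its lower end, z up along its axis
- sleeve_2: second turned sleeve of plain pale wood: straight tube 100 mm long, 56 mm outside, two fine grooves round it, bored right through, the same at both ends; stands upright, loose, about 0.13 kg. Its bore is 33 mm (goes over the whole pin) or 27 mm (too tight for the pin's thick part): find out on the pin. Origin at the centre of its lower end, z up along its axis
- gauge: steel gauge, bolted down. Base plate 110 x 110 x 12 mm; on it a flange 60 mm across, top 20 mm above the bench; an upright stepped pin: 30 mm diameter from 20 to 60 mm above the bench, a cone narrowing to 22 mm at 64 mm, pilot 22 mm diameter up to 100 mm, tapered nose 10 mm wide at the top, 108 mm. Origin on the pin's axis at the plate's underside, z up
- gauge_seat (a point): centre of the flange's top, on the pin's axis, 20 mm above the bench: where the lower end of a good sleeve comes to rest
- gauge_step (a point): point on the pin's axis 61.5 mm above the bench, on the cone at the step: where the lower end of a too-tight sleeve stops (a mm or so higher if it is off centre)
- tray: long shallow wooden tray, 200 mm (its x) x 150 mm (its y) outside, 30 mm high, walls and floor 8 mm thick, fixed to the bench. Origin at the centre of its underside
- tray_in (a point): centre of the tray's inner floor, 8 mm above the bench, axes as the tray
- bin: square white plastic bin, 150 x 150 mm outside, 50 mm high, walls and floor 5 mm thick, fixed to the bench. Origin at the centre of its underside
- bin_in (a point): centre of the bin's inner floor, 5 mm above the bench, axes as the bin
- rook: bystander, loose, leave it alone: small printed chess rook, dark plastic, 38 mm across, 50 mm tall. Origin at the centre of its underside
- pawn: bystander, loose, leave it alone: small printed chess pawn, dark plastic, 34 mm across, 50 mm tall. Origin at the centre of its underside
- sander: bystander, loose, leave it alone: cork sanding block, 110 x 65 x 35 mm. Origin at the centre of its underside
- slice: bystander, loose, leave it alone: flat round slice of a branch with bark, 116 mm across, 16 mm thick. Origin at the centre of its underside
Things that resemble listed ones, but are neither listed nor needed, are in the scene too. Leave any purple look-alike of the sleeve_1 alone. Leave any green look-alike of the gauge alone.

How it is judged:
On the way, in this order (a step that is already met when the one before it is completed fails the run):
1. the first sleeve tried is over the pin: right down on the flange if it is the good one, down to the step if it is the tight one (((horizontal distance between sleeve_1 and gauge_seat below 0.005 m and z of sleeve_1 in the frame of gauge_seat between -0.004 and 0.004 m and angle between sleeve_1's own z axis and vertical below 0.12 rad) or (horizontal distance between sleeve_2 and gauge_step below 0.005 m and z of sleeve_2 in the frame of gauge_step between -0.004 and 0.005 m and angle between sleeve_2's own z axis and vertical below 0.12 rad))), for 0.2 s.
2. with the first sleeve already standing in its right place (good in the tray, tight in the bin), the second is over the pin, right down or down to the step ((((x of sleeve_1 in the frame of tray_in between -0.068 and 0.068 m and y of sleeve_1 in the frame of tray_in between -0.043 and 0.043 m and z of sleeve_1 in the frame of tray_in between -0.006 and 0.006 m and angle between sleeve_1's own z axis and vertical below 0.12 rad) and (horizontal distance between sleeve_2 and gauge_step below 0.005 m and z of sleeve_2 in the frame of gauge_step between -0.004 and 0.005 m and angle between sleeve_2's own z axis and vertical below 0.12 rad)) or ((x of sleeve_2 in the frame of bin_in between -0.046 and 0.046 m and y of sleeve_2 in the frame of bin_in between -0.046 and 0.046 m and z of sleeve_2 in the frame of bin_in between -0.006 and 0.006 m and angle between sleeve_2's own z axis and vertical below 0.12 rad) and (horizontal distance between sleeve_1 and gauge_seat below 0.005 m and z of sleeve_1 in the frame of gauge_seat between -0.004 and 0.004 m and angle between sleeve_1's own z axis and vertical below 0.12 rad)))), for 0.2 s.
At the end, for the whole second after the job is handed in: The good sleeve stands upright (within 0.12 rad) on the tray's floor, its axis within 68 mm along the tray's length and 43 mm across it of the centre; the tight one stands upright on the bin's floor, within 46 mm of its centre both ways; both at rest (x of sleeve_1 in the frame of tray_in between -0.068 and 0.068 m and y of sleeve_1 in the frame of tray_in between -0.043 and 0.043 m and z of sleeve_1 in the frame of tray_in between -0.006 and 0.006 m and angle between each of sleeve_1, sleeve_2's own z axis and vertical below 0.12 rad and x of sleeve_2 in the frame of bin_in between -0.046 and 0.046 m and y of sleeve_2 in the frame of bin_in between -0.046 and 0.046 m and z of sleeve_2 in the frame of bin_in between -0.006 and 0.006 m and linear speed of each of sleeve_1, sleeve_2 below 0.02 m/s); the robot touches nothing.
It fails at once if a sleeve is forced against the gauge with more than 60 N (contact force between any of sleeve_1, sleeve_2 and gauge above 60 N).
It fails at once if one of the other loose things is moved by more than 30 mm (distance of any of rook, pawn, sander, slice from where it was at the start of the episode above 0.03 m).
It also fails if it takes over 67 s, if anything falls off the work surface, if the arm or the gripper's body presses on something with over 40 N, if the wrist force passes 120 N, or if a joint passes its speed limit or range.

## Working session

There is one attempt and no reset: what is moved stays moved. The work goes in short steps, Python scripts to look and compute and a tool call to move; the robot and the scene stay as the last step left them, time stands still between calls to the robot, and variables do not carry over. Pictures are saved under pics/ and viewed, at most 10 in all, crops included, and the job is handed in when it is done.

Besides the shell and the picture viewer there is one more tool, called after "Request:" as name(argument=value, ...) on one line, values as JSON. carry_out: Moves the arm, as the interface text tells. Its arguments: {"type":"object","properties":{"translation":{"type":"array","items":{"type":"array","items":{"type":"number"}}},"roll":{"type":"array","items":{"type":"number"}},"hand":{"type":"array","items":{"type":"number"}}},"required":["translation","roll","hand"]}

```bash
mkdir -p pics
cat > h.py <<'E'
import numpy as np, cv2
from cell import robot
def grab(n):
    im,d=robot.read_camera(n); np.savez(f'/tmp/{n}.npz',im=im,d=d); return im,d
def load(n):
    z=np.load(f'/tmp/{n}.npz'); return z['im'],z['d']
def cloud(n,d):
    c=robot.camera_info(n);K=np.array(c['intrinsics']);T=np.array(c['T'])
    v,u=np.mgrid[:480,:640]
    P=np.stack([(u-K[0,2])/K[0,0]*d,-(v-K[1,2])/K[1,1]*d,-d,np.ones_like(d)],-1)
    return (P@T.T)[...,:3]
E
python3 - <<'E'
from h import *
for n in('top','scene'):
    im,d=grab(n); cv2.imwrite(f'pics/{n}0.png',im[...,::-1])
    c=robot.camera_info(n);print({k:(np.round(v,3).tolist() if k in('T','intrinsics') else v) for k,v in c.items()})
o=robot.get_obs();print(o)
E
```

```text
{'intrinsics': [[572.327, 0.0, 315.412], [0.0, 572.327, 223.267], [0.0, 0.0, 1.0]], 'T': [[0.022, 0.978, -0.209, 0.259], [-1.0, 0.022, 0.001, 0.001], [0.005, 0.209, 0.978, 1.319], [0.0, 0.0, 0.0, 1.0]]}
{'intrinsics': [[437.577, 0.0, 313.388], [0.0, 437.577, 238.389], [0.0, 0.0, 1.0]], 'T': [[0.333, -0.627, 0.704, 1.106], [0.943, 0.239, -0.232, -0.189], [-0.023, 0.741, 0.671, 0.647], [0.0, 0.0, 0.0, 1.0]]}
{'time': 0.1, 'q': array([-1.45410155e+00,  3.59414927e-01,  1.51135303e+00, -2.16183410e-05,
        1.27251923e+00, -1.15065117e-01]), 'dq': array([-0.00116263, -0.00031686, -0.00383214,  0.00056584,  0.0007496 ,
       -0.00059746]), 'tau': array([-1.64480967e-03, -5.28656566e+01, -2.79349959e+01, -3.27801472e-04,
        5.04858050e-03,  3.04530784e-05]), 'position': array([ 0.13774071, -0.58328603,  0.20953746]), 'eef_rot': array([-3.11883903e+00, -3.63047394e-01,  3.46003164e-05]), 'ft_force': array([-0.1534275 ,  0.71575999,  0.55939762]), 'moment': array([ 0.03487797, -0.02451929, -0.01434858]), 'finger_force': 0.0, 'grip_width': 0.9996826954357183}
```

View pics/top0.png

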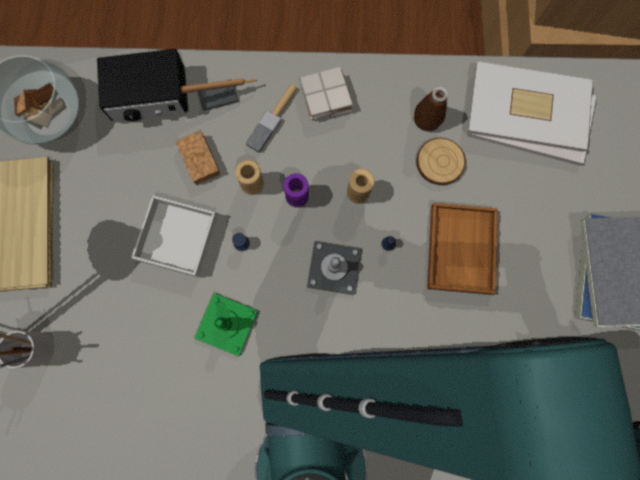

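View pics/scene0.png

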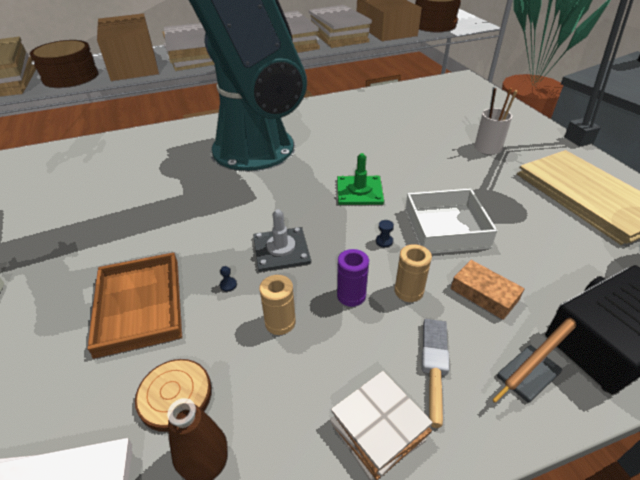

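Two pale sleeves appear at about (249,175) and (360,184) in the top view, with the purple look-alike at (296,189). The grey steel gauge is at (335,265) and the green look-alike at (226,323). The tray is at (463,250) and the bin at (175,235). The pale tubes and the grey gauge fit the description, so I'll confirm them in one enlarged crop and measure.

```bash
cat > m.py <<'E'
from h import *
def circ(P,z0,z1,c,r):
    m=(P[...,2]>z0)&(P[...,2]<z1)&(np.hypot(P[...,0]-c[0],P[...,1]-c[1])<r)
    q=P[m]
    (cc,rr)=cv2.minEnclosingCircle(q[:,:2].astype(np.float32)) if len(q)>3 else ((0,0),0)
    return len(q),np.round(q.mean(0),4),np.round(cc,4),round(rr,4)
E
python3 - <<'E'
from m import *
im,d=load('top');cv2.imwrite('pics/crop.png',cv2.resize(im[140:360,120:520],None,fx=2,fy=2,interpolation=cv2.INTER_CUBIC)[...,::-1])
P={n:cloud(n,load(n)[1]) for n in('top','scene')}
pix={'A':(249,168),'B':(360,177),'purple':(296,182),'pin':(335,262),'rook':(241,241),'pawn':(389,243),'tray':(463,250),'bin':(175,235)}
c0={}
for k,(u,v) in pix.items():
    w=P['top'][v-6:v+7,u-6:u+7].reshape(-1,3);c0[k]=np.median(w[:,:2],0);print(k,np.round(np.median(w,0),3),w[:,2].max().round(3))
for n in P:
    for k in('A','B','purple'): print(n,k,circ(P[n],.095,.106,c0[k],.045))
    print(n,'pin',circ(P[n],.075,.12,c0['pin'],.05),'flange',circ(P[n],.016,.026,c0['pin'],.05),'plate',circ(P[n],.008,.0155,c0['pin'],.09))
    for k,a,b,r in(('tray',.024,.036,.15),('bin',.043,.056,.13)):
        q=P[n].reshape(-1,3);q=q[(q[:,2]>a)&(q[:,2]<b)&(np.hypot(*(q[:,:2]-c0[k]).T)<r)]
        print(n,k,cv2.minAreaRect(q[:,:2].astype(np.float32)))
E
```

```text
A [0.649 0.154 0.083] 0.105
B [ 0.632 -0.098  0.096] 0.105
purple [0.621 0.046 0.074] 1.319
pin [ 0.436 -0.043  0.094] 1.319
rook [0.487 0.167 0.047] 0.057
pawn [ 0.492 -0.168  0.015] 0.053
tray [ 0.483 -0.344  0.008] 1.319
bin [0.505 0.328 0.004] 0.01
top A (305, array([0.6335, 0.1537, 0.0991]), array([0.6335, 0.1543]), 0.0286)
top B (361, array([ 0.6183, -0.0989,  0.0993]), array([ 0.6188, -0.0996]), 0.0288)
top purple (316, array([0.6044, 0.0463, 0.099 ]), array([0.6053, 0.0458]), 0.0285)
top pin (98, array([ 0.4344, -0.0438,  0.1001]), array([ 0.4364, -0.0443]), 0.0115) flange (342, array([ 0.4339, -0.0439,  0.0194]), array([ 0.436 , -0.0449]), 0.0487) plate (1449, array([ 0.4343, -0.0443,  0.0116]), array([ 0.4378, -0.0363]), 0.0815)
top tray ((0.4863767623901367, -0.3398299217224121), (0.15169642865657806, 0.20030808448791504), 85.64131927490234)
top bin ((0.49729374051094055, 0.3202686011791229), (0.1521642804145813, 0.15034116804599762), 75.90522003173828)
scene A (434, array([0.6396, 0.1536, 0.0996]), array([0.6376, 0.1546]), 0.0287)
scene B (591, array([ 0.6247, -0.0989,  0.1   ]), array([ 0.6225, -0.0976]), 0.0288)
scene purple (435, array([0.6112, 0.0464, 0.0997]), array([0.6091, 0.0472]), 0.0287)
scene pin (169, array([ 0.4454, -0.0439,  0.0946]), array([ 0.4404, -0.0427]), 0.0113) flange (312, array([ 0.4481, -0.045 ,  0.0205]), array([ 0.4426, -0.0466]), 0.0355) plate (1270, array([ 0.4508, -0.0452,  0.0124]), array([ 0.4396, -0.043 ]), 0.0767)
scene tray ((0.48965325951576233, -0.33823370933532715), (0.15024085342884064, 0.20232167840003967), 85.92510223388672)
scene bin ((0.5011043548583984, 0.32208043336868286), (0.15110044181346893, 0.15282511711120605), 75.73676300048828)
```

View pics/crop.png

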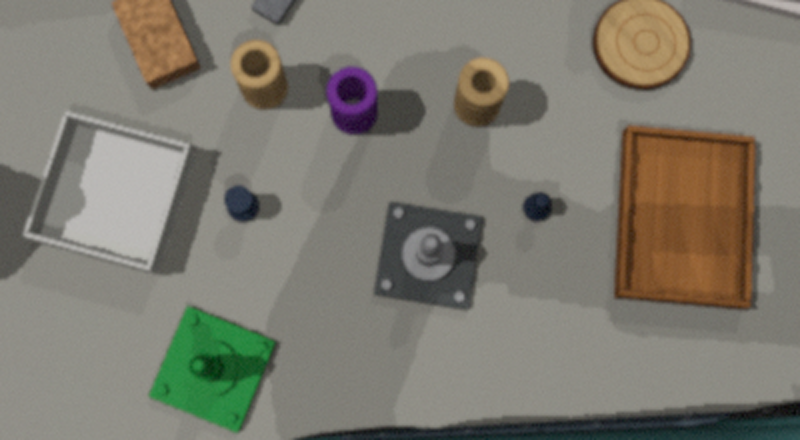

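The crop shows pale sleeve A with the wider bore at crop (256,62), pale sleeve B with the narrower bore at (483,80), and the purple one between them. The grey bolted gauge is at (430,250) and the green one is a look-alike. I'll start with B, first squaring the tool to the world axes.

Request:
carry_out(translation=[[0, 0, 0], [0, 0, 0], [0, 0, 0]], roll=[0.116, 0.116, 0], hand=[-1, -1, -1])

```text
time: 0.35
position: [0.1378, -0.5836, 0.2098]
eef_rot: [-3.141, 0.007, 0.0]
ft_force: [0.2, -0.9, -0.3]
grip_width: 1.002
finger_force: 0.0
```

Request:
carry_out(translation=[[2.7, -2.7, 0], [2.7, -2.7, 0], [2.7, -2.7, 0], [2.7, -2.7, 0], [2.7, -2.7, 0]], roll=[0, 0, 0, 0, 0], hand=[-1, -1, -1, -1, -1])

```text
time: 0.77
position: [0.2736, -0.4474, 0.21]
eef_rot: [-3.141, -0.005, 0.0]
ft_force: [0.6, -0.7, -0.8]
grip_width: 0.998
finger_force: 0.0
```

Request:
carry_out(translation=[[2.7, -2.7, 0], [2.7, -2.7, 0], [2.7, -2.7, 0], [2.7, -2.7, 0], [2.7, -2.7, 0]], roll=[0, 0, 0, 0, 0], hand=[-1, -1, -1, -1, -1])

```text
time: 1.18
position: [0.4088, -0.3123, 0.2102]
eef_rot: [-3.141, -0.006, 0.0]
ft_force: [0.5, -0.9, -0.3]
grip_width: 1.003
finger_force: 0.0
```

Request:
carry_out(translation=[[2.7, -2.7, 0], [2.7, -2.7, 0], [2.7, -2.7, 0], [2.7, -2.7, 0], [2.7, -2.7, 0]], roll=[0, 0, 0, 0, 0], hand=[-1, -1, -1, -1, -1])

```text
time: 1.6
position: [0.5438, -0.1772, 0.2101]
eef_rot: [-3.141, -0.006, 0.001]
ft_force: [0.5, -0.8, 0.3]
grip_width: 0.998
finger_force: 0.0
```

Request:
carry_out(translation=[[2.7, -2.7, 0], [2.7, -2.7, 0], [0, 0, 0]], roll=[0, 0, 0], hand=[-1, -1, -1])

```text
time: 1.85
position: [0.6015, -0.1201, 0.2101]
eef_rot: [-3.139, -0.012, -0.005]
ft_force: [0.7, -1.0, -0.1]
grip_width: 1.002
finger_force: 0.0
```

Request:
carry_out(translation=[[1.9, -2.2, 0], [0, 0, 3], [0, 0, 3], [0, 0, 3], [0, 0, 0]], roll=[0, 0, 0, 0, 0], hand=[-1, -1, -1, -1, -1])

```text
time: 2.27
position: [0.611, -0.1018, 0.1144]
eef_rot: [-3.139, -0.005, 0.017]
ft_force: [0.3, -0.1, -0.7]
grip_width: 0.997
finger_force: 0.0
```

Run:
```python
from m import *
o=robot.get_obs();print(o['position'],o['eef_rot'])
im,d=grab('scene');P=cloud('scene',d)
print(circ(P,.095,.106,(.621,-.098),.045))
cv2.imwrite('pics/s1.png',cv2.resize(im[200:400,150:450],None,fx=2.5,fy=2.5)[...,::-1])
print(robot.get_obs()['position'])
```

```text
[ 0.6109754  -0.10180695  0.11435364] [-3.13858583 -0.00496419  0.01683497]
(583, array([ 0.6247, -0.0988,  0.1   ]), array([ 0.6224, -0.0981]), 0.0287)
[ 0.61254911 -0.10232627  0.11715426]
```

View pics/s1.png

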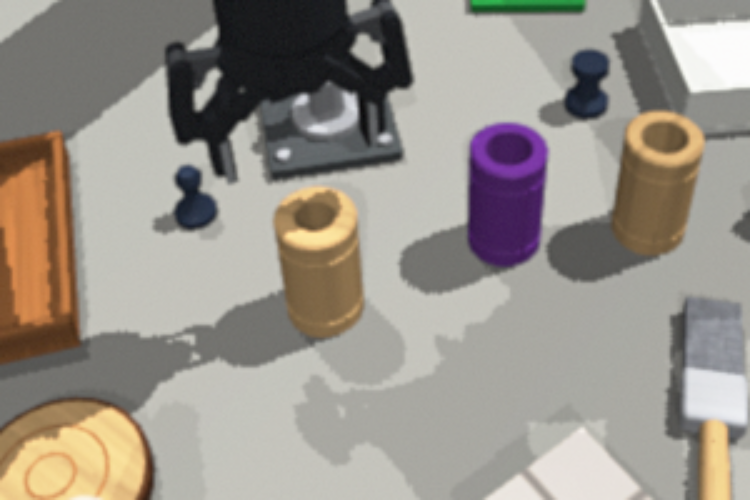

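The crop shows the open fingers at crop (228,175) and (375,140), straddling sleeve B (318,215) in y but short of it in x. I'll measure the fingertips in the same camera.

Run:
```python
from m import *
im,d=load('scene');P=cloud('scene',d)
m=(P[...,2]>.115)&(P[...,2]<.15)&(np.hypot(P[...,0]-.61,P[...,1]+.1)<.09)&(im.max(2)<110)
q=P[m]
for s in(q[:,1]>-.1,q[:,1]<-.1): print(s.sum(),q[s].min(0),q[s].max(0),np.median(q[s],0))
for i in range(2):
    grab('top'); o=robot.get_obs();print(o['time'],o['position'],o['eef_rot'],o['dq'].round(3))
```

```text
1 [ 0.60999371 -0.05804529  0.14800074] [ 0.60999371 -0.05804529  0.14800074] [ 0.60999371 -0.05804529  0.14800074]Traceback (most recent call last):
  File "<stdin>", line 5, in <module>
    return umr_minimum(a, axis, None, out, keepdims, initial, where)
ValueError: zero-size array to reduction operation minimum which has no identity
```

Run:
```python
from m import *
for i in range(2):
    im,d=grab('scene'); o=robot.get_obs();print(o['time'],o['position'],o['eef_rot'],o['dq'].round(3))
P=cloud('scene',d)
for (u,v) in((228,172),(372,135),(310,60),(400,60)):
    x,y=150+int(u/2.5),200+int(v/2.5);print(x,y,P[y-2:y+3:2,x-2:x+3:2].reshape(-1,3).round(3).tolist())
```

```text
2.3667 [ 0.61467462 -0.10298198  0.11956165] [-3.14070132e+00 -2.52962866e-03  4.94649694e-03] [-0.001 -0.038 -0.052 -0.001  0.003  0.009]
2.4167 [ 0.61620345 -0.10339991  0.12112633] [3.14155675e+00 1.68570375e-03 3.80395695e-04] [ 0.001 -0.026 -0.03   0.002 -0.005  0.009]
241 268 [[0.627, -0.151, 0.173], [0.626, -0.148, 0.171], [0.625, -0.145, 0.169], [0.622, -0.152, 0.163], [0.627, -0.149, 0.168], [0.627, -0.146, 0.166], [0.465, -0.14, 0.001], [0.627, -0.15, 0.164], [0.627, -0.147, 0.162]]
298 254 [[0.621, -0.059, 0.165], [0.628, -0.057, 0.17], [0.624, -0.053, 0.166], [0.623, -0.06, 0.162], [0.626, -0.057, 0.165], [0.627, -0.054, 0.165], [0.621, -0.059, 0.156], [0.626, -0.058, 0.161], [0.627, -0.054, 0.16]]
274 224 [[0.633, -0.094, 0.247], [0.634, -0.092, 0.247], [0.635, -0.089, 0.247], [0.635, -0.095, 0.246], [0.634, -0.092, 0.244], [0.635, -0.089, 0.244], [0.627, -0.094, 0.235], [0.634, -0.092, 0.24], [0.636, -0.09, 0.241]]
310 224 [[0.627, -0.039, 0.226], [0.628, -0.036, 0.226], [0.628, -0.033, 0.225], [0.629, -0.04, 0.224], [0.628, -0.036, 0.222], [0.627, -0.033, 0.22], [0.628, -0.039, 0.219], [0.628, -0.036, 0.218], [0.628, -0.033, 0.217]]
```

Fingertip faces read x≈0.627 and y centre −0.103 in the scene camera, which matches the settled TCP. The arm needs about 0.3 s to settle, and I'll trust the scene calibration.

Request:
carry_out(translation=[[0.6, -0.5, 0], [0, 0, 2], [0, 0, 2], [0, 0, 2], [0, 0, 0]], roll=[0, 0, 0, 0, 0], hand=[-1, -1, -1, -1, -1])

```text
time: 2.83
position: [0.6212, -0.0975, 0.0589]
eef_rot: [-3.141, -0.0, 0.004]
ft_force: [-0.7, 0.6, 0.2]
grip_width: 1.0
finger_force: 0.0
```

Request:
carry_out(translation=[[0, 0, 0], [0, 0, 0], [0, 0, 0], [0, 0, 0], [0, 0, 0]], roll=[0, 0, 0, 0, 0], hand=[-1, -1, -1, 1, 1])

```text
time: 3.25
position: [0.6228, -0.0982, 0.0616]
eef_rot: [3.141, -0.0, 0.003]
ft_force: [0.2, 0.4, -0.1]
grip_width: 0.75
finger_force: 0.0
```

Request:
carry_out(translation=[[0, 0, 0], [0, 0, 0], [0, 0, 0], [0, 0, 0], [0, 0, 0]], roll=[0, 0, 0, 0, 0], hand=[1, 1, 1, 1, 1])

```text
time: 3.67
position: [0.6228, -0.0983, 0.0618]
eef_rot: [3.141, -0.0, 0.003]
ft_force: [-1.0, 0.3, 7.9]
grip_width: 0.627
finger_force: 62.5
```

Request:
carry_out(translation=[[0, 0, -3], [0, 0, -3], [0, 0, -3], [0, 0, -3.5], [0, 0, 0]], roll=[0, 0, 0, 0, 0], hand=[1, 1, 1, 1, 1])

```text
time: 4.08
position: [0.6262, -0.0991, 0.1928]
eef_rot: [3.139, -0.0, 0.018]
ft_force: [1.6, -0.7, -0.6]
grip_width: 0.621
finger_force: 64.5
```

Request:
carry_out(translation=[[-3.6, -1.1, 0], [-3.6, -1.1, 0], [-3.6, -1.1, 0], [-3.6, -1.1, 0], [-3.8, -1.1, 0]], roll=[0, 0, 0, 0, 0], hand=[1, 1, 1, 1, 1])

```text
time: 4.5
position: [0.4381, -0.0425, 0.1849]
eef_rot: [-3.141, 0.001, 0.0]
ft_force: [-0.3, 0.2, -1.0]
grip_width: 0.621
finger_force: 64.5
```

Request:
carry_out(translation=[[0, 0, 0], [0, 0, 0], [0, 0, 0], [0, 0, 0], [0, 0, 0]], roll=[0, 0, 0, 0, 0], hand=[1, 1, 1, 1, 1])

```text
time: 4.92
position: [0.4415, -0.0435, 0.1856]
eef_rot: [3.141, -0.001, 0.002]
ft_force: [-0.0, 1.9, -1.9]
grip_width: 0.621
finger_force: 64.5
```

Run:
```python
from m import *
from scipy.optimize import least_squares
im,d=grab('scene');P=cloud('scene',d)
o=robot.get_obs();print(o['position'],o['eef_rot'],o['ft_force'])
cv2.imwrite('pics/s2.png',cv2.resize(im[120:300,200:380],None,fx=3,fy=3)[...,::-1])
def fit(P,z0,z1,r,c):
    m=(P[...,2]>z0)&(P[...,2]<z1)&(np.hypot(P[...,0]-c[0],P[...,1]-c[1])<r*1.3); q=P[m]
    s=least_squares(lambda p:np.hypot(q[:,0]-p[0],q[:,1]-p[1])-r,c,loss='soft_l1',f_scale=.001)
    return len(q),s.x.round(4),np.abs(s.fun).mean().round(4)
for z0,z1 in((.13,.14),(.14,.15),(.15,.16),(.16,.17)): print(z0,fit(P,z0,z1,.028,(.44,-.043)))
```

```text
[ 0.44128542 -0.0434072   0.18542023] [ 3.14151020e+00 -5.80839417e-04  1.25296172e-03] [ 0.2305106   0.67544571 -2.35378051]
0.13 (122, array([ 0.4405, -0.0433]), np.float64(0.0007))
0.14 (119, array([ 0.44  , -0.0432]), np.float64(0.0008))
0.15 (127, array([ 0.4405, -0.0429]), np.float64(0.0007))
0.16 (127, array([ 0.4402, -0.0429]), np.float64(0.0006))
```

View pics/s2.png

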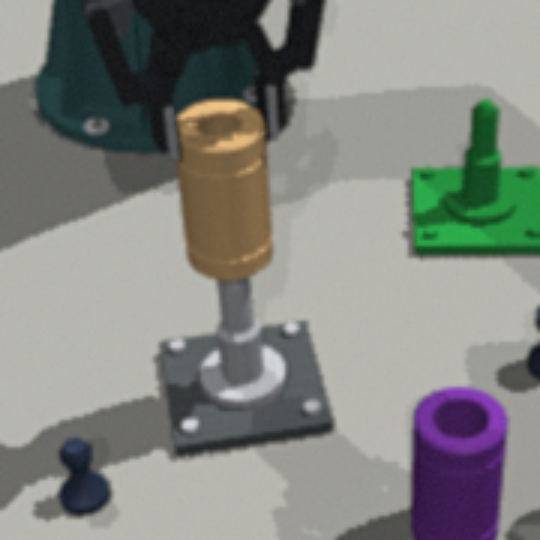

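The picture shows the held sleeve at crop (228,190), upright and apparently over the steel pin at (238,330). Next I'll fit the pin axis in the same image.

```bash
cat >> m.py <<'E'
from scipy.optimize import least_squares
def fit(P,z0,z1,r,c):
    m=(P[...,2]>z0)&(P[...,2]<z1)&(np.hypot(P[...,0]-c[0],P[...,1]-c[1])<r*1.3); q=P[m]
    s=least_squares(lambda p:np.hypot(q[:,0]-p[0],q[:,1]-p[1])-r,c,loss='soft_l1',f_scale=.001)
    return len(q),s.x.round(4),np.abs(s.fun).mean().round(4)
E
python3 - <<'E'
from m import *
P=cloud('scene',load('scene')[1]);c=(.44,-.043)
for a,b,r in((.025,.04,.015),(.04,.057,.015),(.066,.08,.011),(.08,.097,.011)):print(fit(P,a,b,r,c))
E
```

```text
(76, array([ 0.4382, -0.0423]), np.float64(0.0007))
(88, array([ 0.4386, -0.0426]), np.float64(0.0007))
(56, array([ 0.4386, -0.0425]), np.float64(0.0007))
(75, array([ 0.4386, -0.0425]), np.float64(0.0008))
```

Request:
carry_out(translation=[[-0.17, -0.06, 0], [0, 0, 1.0], [0, 0, 1.0], [0, 0, 1.0], [0, 0, 0]], roll=[0, 0, 0, 0, 0], hand=[1, 1, 1, 1, 1])

```text
time: 5.38
position: [0.4372, -0.0422, 0.1537]
eef_rot: [-3.141, 0.001, 0.005]
ft_force: [0.2, 0.6, -1.5]
grip_width: 0.62
finger_force: 64.4
```

Request:
carry_out(translation=[[0, 0, 1.0], [0, 0, 1.0], [0, 0, 0.4], [0, 0, 0], [0, 0, 0]], roll=[0, 0, 0, 0, 0], hand=[1, 1, 1, 1, 1])

```text
time: 5.8
position: [0.4384, -0.0424, 0.1315]
eef_rot: [-3.141, 0.0, 0.0]
ft_force: [0.1, 0.1, -1.8]
grip_width: 0.623
finger_force: 64.4
```

Request:
carry_out(translation=[[0, 0, 0.3], [0, 0, 0.2], [0, 0, 0.1], [0, 0, 0], [0, 0, 0]], roll=[0, 0, 0, 0, 0], hand=[1, 1, 1, 1, 1])

```text
time: 6.22
position: [0.4383, -0.0424, 0.1254]
eef_rot: [-3.142, 0.0, -0.0]
ft_force: [-0.2, -0.3, -1.4]
grip_width: 0.621
finger_force: 64.4
```

Request:
carry_out(translation=[[0, 0, 0.1], [0, 0, 0], [0, 0, 0.1], [0, 0, 0], [0, 0, 0]], roll=[0, 0, 0, 0, 0], hand=[1, 1, 1, 1, 1])

```text
time: 6.63
position: [0.4385, -0.0424, 0.1234]
eef_rot: [-3.142, 0.0, -0.001]
ft_force: [0.9, -0.6, -1.1]
grip_width: 0.618
finger_force: 64.5
```

Request:
carry_out(translation=[[0, 0, 0.1], [0, 0, 0], [0, 0, 0]], roll=[0, 0, 0], hand=[1, 1, 1])

```text
time: 6.88
position: [0.4387, -0.0425, 0.1227]
eef_rot: [3.141, -0.0, 0.001]
ft_force: [0.6, 0.5, 2.8]
grip_width: 0.622
finger_force: 65.0
```

Request:
carry_out(translation=[[0, 0, 0.1], [0, 0, 0], [0, 0, 0]], roll=[0, 0, 0], hand=[1, 1, 1])

```text
time: 7.13
position: [0.4394, -0.0425, 0.1224]
eef_rot: [3.141, -0.0, 0.004]
ft_force: [0.3, 1.5, 12.7]
grip_width: 0.622
finger_force: 65.9
```

It stopped at the step with about 14 N, so sleeve B is the tight one, which agrees with its narrower-looking bore. It goes to the bin.

Request:
carry_out(translation=[[0, 0, -1.4], [0, 0, -2], [0, 0, -2], [0, 0, -1.5], [0, 0, 0]], roll=[0, 0, 0, 0, 0], hand=[1, 1, 1, 1, 1])

```text
time: 7.55
position: [0.4399, -0.0428, 0.1926]
eef_rot: [3.141, -0.0, 0.007]
ft_force: [0.6, -0.3, -1.6]
grip_width: 0.62
finger_force: 64.5
```

Request:
carry_out(translation=[[0.6, -3.6, 0], [0.6, -3.6, 0], [0.6, -3.6, 0], [0.6, -3.6, 0], [0.6, -3.6, 0]], roll=[0, 0, 0, 0, 0], hand=[1, 1, 1, 1, 1])

```text
time: 7.97
position: [0.4673, 0.1391, 0.1889]
eef_rot: [3.141, -0.001, -0.003]
ft_force: [1.4, -0.2, -1.5]
grip_width: 0.622
finger_force: 64.5
```

Request:
carry_out(translation=[[0.6, -3.6, 0], [0.6, -3.6, 0], [0.6, -3.6, 0], [0.6, -3.6, 0], [0.6, -3.6, 0]], roll=[0, 0, 0, 0, 0], hand=[1, 1, 1, 1, 1])

```text
time: 8.38
position: [0.4972, 0.319, 0.1884]
eef_rot: [3.14, 0.0, -0.004]
ft_force: [1.1, 0.1, -2.0]
grip_width: 0.622
finger_force: 64.5
```

Request:
carry_out(translation=[[0, 0, 0], [0, 0, 2.5], [0, 0, 2.5], [0, 0, 0], [0, 0, 0]], roll=[0, 0, 0, 0, 0], hand=[1, 1, 1, 1, 1])

```text
time: 8.8
position: [0.4961, 0.3164, 0.138]
eef_rot: [3.139, -0.0, -0.008]
ft_force: [-0.6, -0.3, -0.8]
grip_width: 0.624
finger_force: 64.6
```

Request:
carry_out(translation=[[0, 0, 2.5], [0, 0, 2.5], [0, 0, 1.6], [0, 0, 0], [0, 0, 0]], roll=[0, 0, 0, 0, 0], hand=[1, 1, 1, 1, 1])

```text
time: 9.22
position: [0.4984, 0.3174, 0.0748]
eef_rot: [3.142, -0.001, -0.001]
ft_force: [0.7, 0.3, -1.5]
grip_width: 0.621
finger_force: 64.6
```

Request:
carry_out(translation=[[0, 0, 0.2], [0, 0, 0.2], [0, 0, 0], [0, 0, 0], [0, 0, 0]], roll=[0, 0, 0, 0, 0], hand=[1, 1, 1, 1, 1])

```text
time: 9.63
position: [0.4986, 0.3178, 0.071]
eef_rot: [-3.141, 0.0, -0.001]
ft_force: [0.1, -0.1, -1.7]
grip_width: 0.625
finger_force: 64.6
```

Request:
carry_out(translation=[[0, 0, 0.2], [0, 0, 0.1], [0, 0, 0.1], [0, 0, 0], [0, 0, 0]], roll=[0, 0, 0, 0, 0], hand=[1, 1, 1, 1, 1])

```text
time: 10.05
position: [0.4985, 0.3177, 0.0668]
eef_rot: [-3.141, 0.0, -0.001]
ft_force: [-0.5, -1.1, 5.1]
grip_width: 0.622
finger_force: 65.2
```

Request:
carry_out(translation=[[0, 0, 0.1], [0, 0, 0], [0, 0, 0]], roll=[0, 0, 0], hand=[1, 1, 1])

```text
time: 10.3
position: [0.4987, 0.3177, 0.0668]
eef_rot: [-3.141, 0.0, -0.002]
ft_force: [-2.5, -3.2, 12.9]
grip_width: 0.622
finger_force: 66.1
```

Request:
carry_out(translation=[[0, 0, 0], [0, 0, 0], [0, 0, 0], [0, 0, 0], [0, 0, 0]], roll=[0, 0, 0, 0, 0], hand=[-1, -1, -1, -1, -1])

```text
time: 10.72
position: [0.4982, 0.3176, 0.0651]
eef_rot: [3.142, -0.0, -0.001]
ft_force: [0.1, -0.1, -0.4]
grip_width: 0.998
finger_force: 0.0
```

Request:
carry_out(translation=[[0, 0, -2], [0, 0, -3], [0, 0, -4], [0, 0, -3], [0, 0, 0]], roll=[0, 0, 0, 0, 0], hand=[-1, -1, -1, -1, -1])

```text
time: 11.13
position: [0.5023, 0.3197, 0.192]
eef_rot: [-3.136, 0.0, -0.016]
ft_force: [1.2, 0.8, 0.3]
grip_width: 0.999
finger_force: 0.0
```

Request:
carry_out(translation=[[2.3, 2.7, 0], [2.3, 2.7, 0], [2.3, 2.7, 0], [2.3, 2.7, 0], [2.3, 2.7, 0]], roll=[0, 0, 0, 0, 0], hand=[-1, -1, -1, -1, -1])

```text
time: 11.55
position: [0.6138, 0.1813, 0.1847]
eef_rot: [-3.142, -0.0, 0.001]
ft_force: [0.2, 1.0, 0.6]
grip_width: 1.001
finger_force: 0.0
```

Request:
carry_out(translation=[[2.3, 2.8, 0], [0, 0, 0], [0, 0, 0], [0, 0, 0]], roll=[0, 0, 0, 0], hand=[-1, -1, -1, -1])

```text
time: 11.88
position: [0.6356, 0.1546, 0.1845]
eef_rot: [-3.141, 0.002, 0.003]
ft_force: [-0.2, -0.2, -0.3]
grip_width: 0.999
finger_force: 0.0
```

Run:
```python
from m import *
im,d=grab('scene');P=cloud('scene',d)
cv2.imwrite('pics/s3.png',im[...,::-1])
print(robot.get_obs()['position'])
for z in(.03,.05,.07): print('A',fit(P,z,z+.02,.028,(.6375,.1547)))
for z in(.06,.08): print('B',fit(P,z,z+.02,.028,(.4985,.3177)))
```

```text
[0.63527782 0.15516873 0.18467685]
A (224, array([0.6366, 0.1557]), np.float64(0.0006))
A (240, array([0.6367, 0.1555]), np.float64(0.0008))
A (358, array([0.6373, 0.1551]), np.float64(0.0041))
B (201, array([0.4983, 0.318 ]), np.float64(0.0008))
B (215, array([0.4983, 0.3182]), np.float64(0.0009))
```

View pics/s3.png

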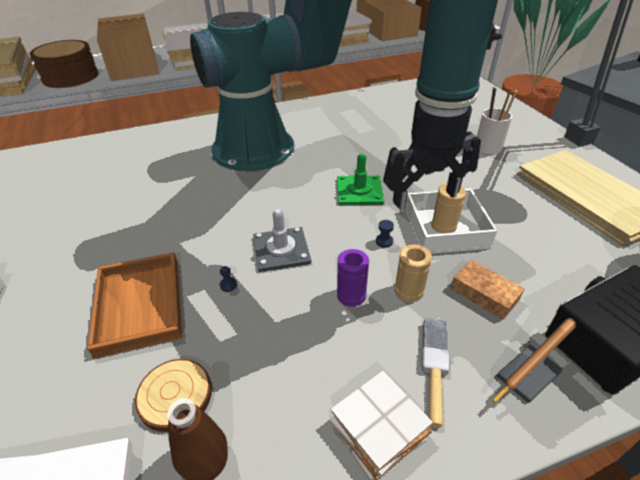

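The tight sleeve stands upright in the bin at (448,208), and nothing else has moved. Next is sleeve A at (413,273).

Request:
carry_out(translation=[[0.1, 0, 2.5], [0, 0, 2.5], [0, 0, 2.5], [0, 0, 2.5], [0, 0, 2.3]], roll=[0, 0, 0, 0, 0], hand=[-1, -1, -1, -1, -1])

```text
time: 12.35
position: [0.6357, 0.1561, 0.0611]
eef_rot: [-3.141, -0.003, 0.001]
ft_force: [-0.2, 0.7, 0.4]
grip_width: 0.999
finger_force: 0.0
```

Request:
carry_out(translation=[[0, 0, 0], [0, 0, 0], [0, 0, 0], [0, 0, 0], [0, 0, 0]], roll=[0, 0, 0, 0, 0], hand=[-1, -1, -1, 1, 1])

```text
time: 12.77
position: [0.6386, 0.1551, 0.0643]
eef_rot: [-3.141, -0.0, -0.005]
ft_force: [0.1, 0.9, -0.8]
grip_width: 0.747
finger_force: 0.0
```

Request:
carry_out(translation=[[0, 0, 0], [0, 0, 0], [0, 0, 0], [0, 0, 0], [0, 0, 0]], roll=[0, 0, 0, 0, 0], hand=[1, 1, 1, 1, 1])

```text
time: 13.18
position: [0.6386, 0.155, 0.0649]
eef_rot: [-3.141, 0.001, -0.005]
ft_force: [-2.3, 0.5, 10.4]
grip_width: 0.632
finger_force: 61.4
```

Request:
carry_out(translation=[[0, 0, -2], [0, 0, -3.5], [0, 0, -3.5], [0, 0, -3.5], [0, 0, 0]], roll=[0, 0, 0, 0, 0], hand=[1, 1, 1, 1, 1])

```text
time: 13.6
position: [0.6423, 0.1553, 0.1962]
eef_rot: [-3.14, 0.0, -0.022]
ft_force: [1.8, -0.3, -0.6]
grip_width: 0.625
finger_force: 63.8
```

Request:
carry_out(translation=[[-2.8, 2.8, 0], [-2.8, 2.8, 0], [-2.8, 2.8, 0], [-2.8, 2.8, 0], [-2.8, 2.8, 0]], roll=[0, 0, 0, 0, 0], hand=[1, 1, 1, 1, 1])

```text
time: 14.02
position: [0.4956, 0.0137, 0.1874]
eef_rot: [3.141, 0.001, 0.001]
ft_force: [0.5, -1.3, -1.4]
grip_width: 0.629
finger_force: 63.9
```

Request:
carry_out(translation=[[-2.8, 2.8, 0], [-3.0, 2.95, 0], [0, 0, 0], [0, 0, 0], [0, 0, 0]], roll=[0, 0, 0, 0, 0], hand=[1, 1, 1, 1, 1])

```text
time: 14.43
position: [0.4401, -0.0429, 0.1878]
eef_rot: [-3.142, 0.003, -0.003]
ft_force: [0.4, -1.2, -0.7]
grip_width: 0.631
finger_force: 64.0
```

Run:
```python
from m import *
im,d=grab('scene');im,d=grab('scene');P=cloud('scene',d);c=(.44,-.043)
o=robot.get_obs();print(o['position'],o['eef_rot'],o['ft_force'])
for z in(.13,.14,.15,.16): print('A',fit(P,z,z+.01,.028,c))
for a,b,r in((.025,.04,.015),(.04,.057,.015),(.066,.08,.011),(.08,.097,.011)):print(fit(P,a,b,r,c))
```

```text
[ 0.44072384 -0.04222432  0.18766359] [-3.14153262e+00 -6.93389818e-04 -2.36750651e-03] [ 0.14998803  0.20651147 -1.13915826]
A (123, array([ 0.4386, -0.0414]), np.float64(0.0007))
A (110, array([ 0.4384, -0.0415]), np.float64(0.0008))
A (125, array([ 0.4387, -0.0417]), np.float64(0.0008))
A (131, array([ 0.4387, -0.0417]), np.float64(0.0006))
(79, array([ 0.4384, -0.0423]), np.float64(0.0007))
(88, array([ 0.4385, -0.0424]), np.float64(0.0008))
(57, array([ 0.4385, -0.0424]), np.float64(0.0007))
(72, array([ 0.4384, -0.0424]), np.float64(0.0006))
```

Request:
carry_out(translation=[[0, 0.08, 0], [0, 0, 1.5], [0, 0, 1.5], [0, 0, 1.5], [0, 0, 0.7]], roll=[0, 0, 0, 0, 0], hand=[1, 1, 1, 1, 1])

```text
time: 14.95
position: [0.4392, -0.0425, 0.1338]
eef_rot: [-3.141, -0.002, 0.003]
ft_force: [-0.0, -0.3, -1.3]
grip_width: 0.629
finger_force: 64.0
```

Request:
carry_out(translation=[[0, 0, 0], [0, 0, 0], [0, 0, 0.2], [0, 0, 0.2], [0, 0, 0]], roll=[0, 0, 0, 0, 0], hand=[1, 1, 1, 1, 1])

```text
time: 15.37
position: [0.4399, -0.0434, 0.1316]
eef_rot: [3.142, -0.0, 0.001]
ft_force: [0.4, 0.8, -2.1]
grip_width: 0.628
finger_force: 64.0
```

Request:
carry_out(translation=[[0, 0, 0.2], [0, 0, 0.1], [0, 0, 0.1], [0, 0, 0], [0, 0, 0]], roll=[0, 0, 0, 0, 0], hand=[1, 1, 1, 1, 1])

```text
time: 15.78
position: [0.4394, -0.0434, 0.1273]
eef_rot: [-3.141, 0.0, 0.0]
ft_force: [1.3, -0.2, -0.9]
grip_width: 0.627
finger_force: 64.0
```

Request:
carry_out(translation=[[0, 0, 0.1], [0, 0, 0.1], [0, 0, 0], [0, 0, 0]], roll=[0, 0, 0, 0], hand=[1, 1, 1, 1])

```text
time: 16.12
position: [0.4395, -0.0434, 0.1252]
eef_rot: [-3.141, 0.0, 0.0]
ft_force: [-0.3, -0.5, -1.9]
grip_width: 0.628
finger_force: 64.0
```

Request:
carry_out(translation=[[0, 0, 0.1], [0, 0, 0], [0, 0, 0]], roll=[0, 0, 0], hand=[1, 1, 1])

```text
time: 16.37
position: [0.4395, -0.0434, 0.1243]
eef_rot: [-3.141, 0.0, 0.0]
ft_force: [0.0, -0.2, -2.0]
grip_width: 0.623
finger_force: 64.0
```

Request:
carry_out(translation=[[0, 0, 0.1], [0, 0, 0], [0, 0, 0]], roll=[0, 0, 0], hand=[1, 1, 1])

```text
time: 16.62
position: [0.4395, -0.0434, 0.1233]
eef_rot: [-3.141, 0.0, 0.0]
ft_force: [0.5, 0.0, -1.4]
grip_width: 0.628
finger_force: 64.0
```

Past the step with no contact force, so it continues to the flange.

Request:
carry_out(translation=[[0, 0, 0.3], [0, 0, 0.4], [0, 0, 0.4], [0, 0, 0], [0, 0, 0]], roll=[0, 0, 0, 0, 0], hand=[1, 1, 1, 1, 1])

```text
time: 17.03
position: [0.4391, -0.0433, 0.1119]
eef_rot: [-3.141, 0.0, 0.002]
ft_force: [0.1, -0.6, -1.9]
grip_width: 0.625
finger_force: 64.0
```

Request:
carry_out(translation=[[0, 0, 0.6], [0, 0, 0.6], [0, 0, 0.6], [0, 0, 0.3], [0, 0, 0]], roll=[0, 0, 0, 0, 0], hand=[1, 1, 1, 1, 1])

```text
time: 17.45
position: [0.4388, -0.0432, 0.0903]
eef_rot: [-3.141, 0.0, 0.003]
ft_force: [0.1, 0.4, -1.2]
grip_width: 0.625
finger_force: 64.0
```

Request:
carry_out(translation=[[0, 0, 0.1], [0, 0, 0.1], [0, 0, 0.1], [0, 0, 0], [0, 0, 0]], roll=[0, 0, 0, 0, 0], hand=[1, 1, 1, 1, 1])

```text
time: 17.87
position: [0.4396, -0.0434, 0.0884]
eef_rot: [-3.142, 0.0, -0.0]
ft_force: [0.4, -0.3, -1.8]
grip_width: 0.628
finger_force: 64.0
```

Request:
carry_out(translation=[[0, 0, 0.1], [0, 0, 0.1], [0, 0, 0.1], [0, 0, 0], [0, 0, 0]], roll=[0, 0, 0, 0, 0], hand=[1, 1, 1, 1, 1])

```text
time: 18.28
position: [0.4394, -0.0434, 0.0852]
eef_rot: [-3.141, 0.0, 0.0]
ft_force: [0.2, -0.3, -1.3]
grip_width: 0.626
finger_force: 64.0
```

Request:
carry_out(translation=[[0, 0, 0.1], [0, 0, 0], [0, 0, 0]], roll=[0, 0, 0], hand=[1, 1, 1])

```text
time: 18.53
position: [0.4396, -0.0434, 0.0849]
eef_rot: [3.142, -0.0, 0.0]
ft_force: [-3.3, 0.2, 7.8]
grip_width: 0.627
finger_force: 64.9
```

Sleeve A sits on the flange, so it is the good one. I'll hold briefly, lift it and take it to the tray.

Request:
carry_out(translation=[[0, 0, 0], [0, 0, 0], [0, 0, -1], [0, 0, -1.5], [0, 0, -1.5]], roll=[0, 0, 0, 0, 0], hand=[1, 1, 1, 1, 1])

```text
time: 18.95
position: [0.439, -0.0433, 0.1245]
eef_rot: [-3.141, 0.0, 0.002]
ft_force: [0.5, -0.4, -1.6]
grip_width: 0.628
finger_force: 64.0
```

Request:
carry_out(translation=[[0, 0, -2], [0, 0, -2], [0, 0, -2.7], [0, 0, 0], [0, 0, 0]], roll=[0, 0, 0, 0, 0], hand=[1, 1, 1, 1, 1])

```text
time: 19.37
position: [0.4408, -0.0437, 0.1926]
eef_rot: [3.141, -0.0, 0.006]
ft_force: [-0.6, -0.1, -2.4]
grip_width: 0.629
finger_force: 64.0
```

Request:
carry_out(translation=[[0.6, 3.7, 0], [0.6, 3.7, 0], [0.6, 3.7, 0], [0.6, 3.7, 0], [0.6, 3.7, 0]], roll=[0, 0, 0, 0, 0], hand=[1, 1, 1, 1, 1])

```text
time: 19.78
position: [0.4685, -0.2295, 0.1896]
eef_rot: [-3.14, -0.0, 0.003]
ft_force: [0.8, -0.0, -1.7]
grip_width: 0.628
finger_force: 64.2
```

Request:
carry_out(translation=[[0.6, 3.7, 0], [0.6, 3.7, 0], [0.6, 3.7, 0], [0, 0, 0], [0, 0, 0]], roll=[0, 0, 0, 0, 0], hand=[1, 1, 1, 1, 1])

```text
time: 20.2
position: [0.4868, -0.3409, 0.1892]
eef_rot: [-3.14, 0.005, 0.003]
ft_force: [1.1, 0.9, -1.3]
grip_width: 0.621
finger_force: 64.3
```

Request:
carry_out(translation=[[0, 0, 2.5], [0, 0, 2.5], [0, 0, 2.5], [0, 0, 2.5], [0, 0, 1]], roll=[0, 0, 0, 0, 0], hand=[1, 1, 1, 1, 1])

```text
time: 20.62
position: [0.4846, -0.3355, 0.0771]
eef_rot: [-3.136, -0.001, 0.009]
ft_force: [-0.3, -0.7, -1.0]
grip_width: 0.628
finger_force: 64.3
```

Request:
carry_out(translation=[[0, 0, 0], [0, 0, 0], [0, 0, 0], [0, 0, 0], [0, 0, 0]], roll=[0, 0, 0, 0, 0], hand=[1, 1, 1, 1, 1])

```text
time: 21.03
position: [0.4884, -0.3401, 0.0828]
eef_rot: [3.14, -0.0, 0.003]
ft_force: [-1.2, -0.0, -1.7]
grip_width: 0.629
finger_force: 64.3
```

Contact should come near z = 0.073.

Request:
carry_out(translation=[[0, 0, 0.3], [0, 0, 0.3], [0, 0, 0.1], [0, 0, 0], [0, 0, 0]], roll=[0, 0, 0, 0, 0], hand=[1, 1, 1, 1, 1])

```text
time: 21.45
position: [0.4873, -0.3393, 0.0741]
eef_rot: [-3.141, 0.0, 0.001]
ft_force: [-0.2, -0.2, -2.0]
grip_width: 0.626
finger_force: 64.3
```

Request:
carry_out(translation=[[0, 0, 0.1], [0, 0, 0.1], [0, 0, 0.1], [0, 0, 0], [0, 0, 0]], roll=[0, 0, 0, 0, 0], hand=[1, 1, 1, 1, 1])

```text
time: 21.87
position: [0.4876, -0.3396, 0.0729]
eef_rot: [3.141, -0.0, 0.001]
ft_force: [-3.3, 2.8, 11.6]
grip_width: 0.628
finger_force: 65.7
```

Request:
carry_out(translation=[[0, 0, 0], [0, 0, 0], [0, 0, 0], [0, 0, 0], [0, 0, 0]], roll=[0, 0, 0, 0, 0], hand=[-1, -1, -1, -1, -1])

```text
time: 22.28
position: [0.4874, -0.3394, 0.0711]
eef_rot: [-3.141, 0.0, 0.0]
ft_force: [0.4, -0.1, -0.5]
grip_width: 1.001
finger_force: 0.0
```

Request:
carry_out(translation=[[0, 0, -2], [0, 0, -3], [0, 0, -4], [0, 0, -4], [0, 0, 0]], roll=[0, 0, 0, 0, 0], hand=[-1, -1, -1, -1, -1])

```text
time: 22.7
position: [0.4915, -0.3429, 0.2094]
eef_rot: [3.133, -0.0, 0.016]
ft_force: [0.4, -0.4, 0.6]
grip_width: 0.999
finger_force: 0.0
```

Request:
carry_out(translation=[[0, 0, 0], [0, 0, 0], [0, 0, 0], [0, 0, 0], [0, 0, 0]], roll=[0, 0, 0, 0, 0], hand=[-1, -1, -1, -1, -1])

```text
time: 23.12
position: [0.4867, -0.3387, 0.1997]
eef_rot: [-3.14, 0.0, 0.003]
ft_force: [-0.7, -1.2, -0.5]
grip_width: 0.998
finger_force: 0.0
```

Run:
```python
from m import *
im,d=grab('scene');P=cloud('scene',d)
cv2.imwrite('pics/s4.png',im[...,::-1])
for z in(.03,.05,.07,.085): print('A',fit(P,z,z+.02,.028,(.488,-.339)))
print(fit(P,.06,.08,.028,(.4985,.318)),fit(P,.08,.1,.028,(.4985,.318)))
```

```text
A (249, array([ 0.4857, -0.339 ]), np.float64(0.0007))
A (263, array([ 0.4857, -0.339 ]), np.float64(0.0006))
A (339, array([ 0.486, -0.339]), np.float64(0.0022))
A (435, array([ 0.4866, -0.3387]), np.float64(0.0044))
(208, array([0.4982, 0.3182]), np.float64(0.0009)) (271, array([0.4985, 0.3177]), np.float64(0.0036))
```

View pics/s4.png

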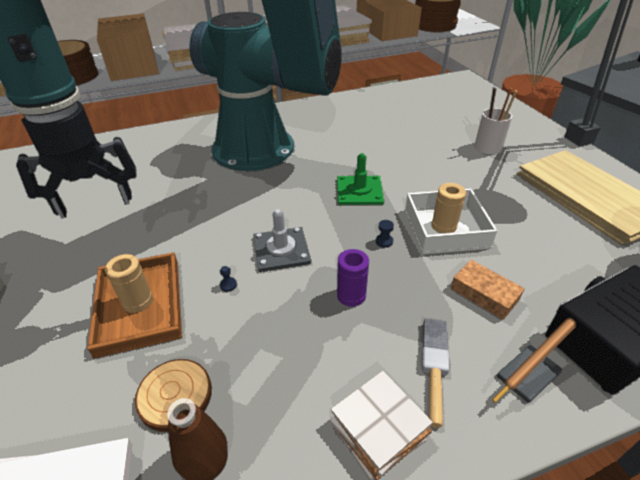

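The good sleeve stands in the tray at (130,283) and the tight one in the bin at (448,208). The arm is clear and the bystanders haven't moved.

```bash
python3 -c "
from cell import robot
print(robot.hand_in())"
```

```text
the job is handed in; nothing more can be done
None
```

Both sleeves were gauged and the job is handed in: the one that went right down on the flange stands in the tray, and the one that stopped at the step stands in the bin. It took about 23 s of the 67 s allowed, and the hand-in call returned no verdict.

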